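Open the latched dry box of milling discs

TASK

Open the grey steel dry box: press the round button on its lid gently until the T-handle springs out, turn the handle clockwise about a quarter turn until the latch is free and the lid lifts off its seal, and do not pull on the lid before that. Then raise the lid to about 40 degrees or more, let it stand there on its friction stay with the handle still out and turned, and leave the other things on the worktop where they are.

Things in the scene. Friction and masses are not known exactly. Their poses are not given: they have to be found in the camera images.
- dry_box: grey steel box, 220 deep x 260 wide x 92 mm high with its lid shut; heavy, cannot be shifted. Origin: centre of its footprint on the worktop. x runs from its front (round dial, robot side) to the back, where the lid is hinged; y to its left, z up. In this frame, lid shut (mm): lid top z = 92; latch axis (centre of the T-handle) x = -50, y = 0; button x = +14, y = 0
- lid (a joint): lid angle about its rear hinge (rad): 0 shut, grows as the front edge rises, stop at 1.3. Latched at the start. When the latch comes free, a spring plunger lifts the front edge some 7 mm (0.035 rad) by itself. A friction stay holds the lid wherever it is left; 3 to 8 N at the T-handle lift it, more if fast
- lid_hinge (a point): middle of the hinge line at the lid's rear edge: x = 110, y = 0, z = 80 mm in the box frame; the lid turns about this point's y axis
- lid_front (a point): middle of the upper front edge of the lid, a plate 12 mm thick: x = -110, z = 92 mm in the box frame when shut
- handle_dish: raised oblong steel dish on the lid round the pushed-in T-handle: x = -99 to -7 in the box frame, 30 mm wide, walls 12 mm high (104 mm above the worktop). Origin on the latch axis at the lid top
- t_bar (a point): centre of the T-handle's round cross bar, on the latch axis; x along the bar, z along the stem, out of the lid. Bar 80 mm long, 12 thick; stem 10 thick. Pushed in, the bar lies front to back in the dish, centre 7 mm above the lid top, its top 1 mm above the walls: it cannot be gripped or turned. Out, its centre is 33 mm above the lid top, clear of the dish
- handle_out (a joint): how far the T-handle has sprung out (m): 0 pushed in and caught, 0.026 fully out. Its spring gives 8 N (in) to 3.5 N (out). Pulled on when it is out, it lifts the lid
- handle_turn (a joint): turn of T-handle and latch tongue (rad), clockwise seen from above: 0 latched (bar front to back), stop at 1.6 (bar parallel to the hinge). Locked by the dish until the handle is out. Turns stiffly (0.2 to 0.5 N m), as the tongue rubs under the rim; the tongue comes free at about 1.2, then the lid's front edge lifts
- button_boss: steel boss behind the handle, 38 x 30 mm, with the release button. Origin: centre of its top ring, 14 mm above the lid top. The button, 18 mm wide, stands 5 to 11 mm above the origin (its cap is screwed on; its height differs and is not reported). It frees the T-handle 2 to 3.3 mm down, against 5 to 7 N that then drop, and stops hard at 4 mm; over 30 N bends the catch
- latch_tongue: steel tongue under the lid that turns with the T-handle, 16 mm wide, reaching 48 mm forward from the latch axis and hooked under the front rim at the start; origin on the latch axis at the lid's underside
- strike_flange: inward return of the box's front rim (x = -103 to -74 mm in the box frame, z = 80), under which the tongue hooks; fixed to the box. Hauling the lid up against the hooked tongue with more than 60 N would bend it
- model_lower: plaster jaw model 59 x 65 x 29 mm; stands or lies on the worktop by the box, to be left alone; origin under its centre
- shade_guide: tooth shade guide, tabs on a bar, 18 x 122 x 44 mm; stands or lies on the worktop by the box, to be left alone; origin under its centre
- wax_carver_1: thin steel wax carver, 174 mm long; stands or lies on the worktop by the box, to be left alone; origin under its centre
- jar_2: small white powder jar with a screw lid, 40 mm wide, 45 tall; stands or lies on the worktop by the box, to be left alone; origin under its centre
- tweezers_3: steel tweezers, 133 mm long, lying along the right side of the box; stands or lies on the worktop by the box, to be left alone; origin under its centre

How it is judged (in metres and radians):
On the way, in this order (a step that is already met when the one before it is completed fails the run):
1. the button has been pressed and the T-handle has sprung out, not yet turned (value of joint handle_out above 0.022 m and value of joint handle_turn below 0.4 rad), for 0.2 s.
2. the T-handle has been turned until the tongue is free and the lid has lifted off its seal (value of joint handle_turn above 1.05 rad and value of joint lid above 0.015 rad), for 0.2 s.
At the end, for the whole second after the job is handed in: the lid stands open by more than 0.6 rad (34 degrees) and is still (under 0.05 rad/s), the T-handle is turned by more than 1.0 rad and stands out by more than 20 mm (value of joint lid above 0.6 rad and velocity of joint lid between -0.05 and 0.05 rad/s and value of joint handle_turn above 1 rad and value of joint handle_out above 0.02 m); the robot touches nothing.
It fails at once if the release button or its boss is pressed with more than 30 N (contact force between any of the fingers, the arm and button_boss above 30 N).
It fails at once if the lid is hauled up against the hooked latch: more than 60 N between tongue and rim (contact force between latch_tongue and strike_flange above 60 N).
It fails at once if something else on the worktop is moved by more than 30 mm (distance of any of model_lower, shade_guide, wax_carver_1, jar_2, tweezers_3 from where it was at the start of the episode above 0.03 m).
It also fails if it takes over 51 s, if anything falls off the work surface, if the arm or the gripper's body presses on something with over 40 N, if the wrist force passes 120 N, or if a joint passes its speed limit or range.

ROBOT

A 7-joint arm with a two-finger parallel gripper is mounted at the origin on a cart in front of the work surface, level with it; the furniture and walls round the work are solid. World frame = base frame: x ahead of the robot, y to its left, z up, the work surface at z = 0. Lengths are in mm, angles in rad, forces in N, time in s.
With the tool pointing down it reaches from about 400 to 875 mm from the base axis. Payload 4.4 kg.
Tool frame: the origin (TCP) lies midway between the tips of the shut fingers; the grasp point (between the pads) lies ctrl.grip_depth behind it (ctrl.grip_depth is the distance from the TCP to the grasp point, in mm); z points along the fingers, y is the line along which they close (so a half turn about z gives the same grasp; the last joint's range is limited). The gripper opens to 85 mm and grips with 20 to 120 N. Pads are 22 mm wide; open, the fingers measure 114 mm over their backs; the gripper's body (76 mm by 85 mm) begins 54 mm behind the grasp point. The pads swing forward as they close: fully open they stand 13 mm farther back than shut.
Start: joints at [-1.392, 0.628, 0.038, 1.517, -0.027, 0.996, -0.02], TCP at [157.509, 630.642, 209.213] pointing down, gripper open.
Joint ranges: [-3.06, 3.06], [-0.37, 2.12], [-1.25, 1.32], [0.18, 2.47], [-1.1, 4.24], [0.23, 1.98], [-2.94, 2.94]. Speed limits (rad/s): [2.57, 2.57, 3.14, 3.14, 3.14, 3.14, 3.14].

INTERFACE

Orientations are given as [roll, pitch, yaw] about the fixed x, y, z axes, in that order (R = Rz(yaw) Ry(pitch) Rx(roll)).
In Python, from cell import ctrl gives the robot as it stands.
- The arm moves only by the tool carry_out, never from a script. Its argument "deltas" is one flat list of numbers, 7 for each row, row after row: the turn, a rotation vector about the tool's x, y, z in degrees, then the shift along the tool's x, y, z in m, then the closure, from -1 (fully open) to 1 (shut). In form: [wx, wy, wz, dx, dy, dz, claw, wx, wy, wz, dx, dy, dz, claw, ...]. A call has 1 to 12 rows; each row shifts and turns the commanded pose from where the row before left it, along the tool's axes as they then stand; what a row does not reach is not made up. A row lasts 1/8 s, in which the tool goes at most 62.5 mm and 10.7 degrees, less where a joint would pass 70% of its speed; a pose out of reach is approached as far as the arm can. A call with a gripper value outside its range is refused whole. The fingers move at their own pace and stop on an object; the grip force is fixed at half the most. Time passes only in rows, so rows that do not move let the fingers close. It gives the time, the measured TCP pose, the force, the opening and the grip force at its end, in the units of the state.
- ctrl.read_state(): the state, without advancing time (a new reading comes with each control period).
- ctrl.get_image(name): name is "scene" or "top"; returns the picture (400x640x3 uint8, red, green, blue); there is no depth.
- ctrl.calibration(name): a dict with "mtx" (3x3 intrinsics, pixels), "R" (3x3) and "t" (3): a world point X has camera coordinates R X + t. Camera axes: x right, y down, z forward; pixel columns grow to the right and rows downward; lengths in mm; the calibration is good to about 2 mm. A picture is of the moment at which its call begins. calibration takes no time and is no camera call.
- ctrl.finish_job(): hands the job in; it is judged then, once.
The state is a dict: "clock": time; "qpos": joint angles; "qd": joint speeds; "tau": joint torques, N m; "eef_pos": TCP position; "tool_rot": TCP orientation; "force": force on the tool from outside, world axes, zero at the start; "torque": the same for the moment, N m; "width": finger opening in mm; "gripper_force": force on a finger pad.
Only numpy, scipy, OpenCV 4.12 (cv2) and the standard library are available. Lean on these libraries where they do the work, as an engineer would, in place of code of your own. Each camera call takes 0.05 s, during which the arm holds its last target. There are 200 camera calls.

## Working session

There is one attempt and no reset: what is moved stays moved. The work goes in short steps, Python scripts to look and compute and a tool call to move; the robot and the scene stay as the last step left them, time stands still between calls to the robot, and variables do not carry over. Pictures are saved under pics/ and viewed, at most 10 in all, crops included, and the job is handed in when it is done.

Besides the shell and the picture viewer there is one more tool, called after ">>>" as name(argument=value, ...) on one line, values as JSON. carry_out: Moves the arm, as the interface text tells. Its arguments: {"type":"object","properties":{"deltas":{"type":"array"}},"required":["deltas"]}

```bash
mkdir -p pics; python3 - <<'E'
from cell import ctrl
import cv2
for n in("scene","top"):
    cv2.imwrite(f"pics/{n}0.png",ctrl.get_image(n)[:,:,::-1]); c=ctrl.calibration(n); print(n,c)
print(ctrl.read_state(),ctrl.grip_depth)
E
```

```text
scene {'mtx': array([[460.32827452,   0.        , 325.12729605],
       [  0.        , 460.32827452, 206.45941218],
       [  0.        ,   0.        ,   1.        ]]), 'R': array([[ 0.84024858, -0.5420045 ,  0.01460989],
       [-0.29752766, -0.48343697, -0.82326544],
       [ 0.45327653,  0.68740077, -0.56746856]]), 't': array([-424.0356162 ,  271.4992437 ,  806.74220214])}
top {'mtx': array([[378.66439575,   0.        , 319.9786867 ],
       [  0.        , 378.66439575, 192.23061884],
       [  0.        ,   0.        ,   1.        ]]), 'R': array([[ 0.01796657, -0.99980953,  0.00762234],
       [-0.99458314, -0.01865223, -0.10225691],
       [ 0.10237961, -0.00574385, -0.99472882]]), 't': array([ 83.00764856, 561.03533319, 998.97913934])}
{'clock': 0.1, 'qpos': array([-1.39179817,  0.62927429,  0.03844267,  1.51828287, -0.02701452,
        0.99627904, -0.02000268]), 'qd': array([-0.00148338, -0.00125849, -0.00084925, -0.00097405,  0.00019709,
       -0.0010257 ,  0.00074918]), 'tau': array([ 4.29152526e-03, -5.64523387e+01,  1.23039946e+00, -1.93972725e+01,
        1.11842100e-02,  5.39739951e-03,  2.16930874e-05]), 'eef_pos': array([157.35399436, 630.04582416, 208.36288346]), 'tool_rot': array([-3.13986683e+00,  5.34078248e-06,  2.89678527e+00]), 'force': array([ 0.40925971, -0.09076548,  0.6996795 ]), 'torque': array([-0.02635049,  0.02662273,  0.00567132]), 'gripper_force': 0.0, 'width': 85.52783124480284} 18.700000000000003
```

View pics/scene0.png

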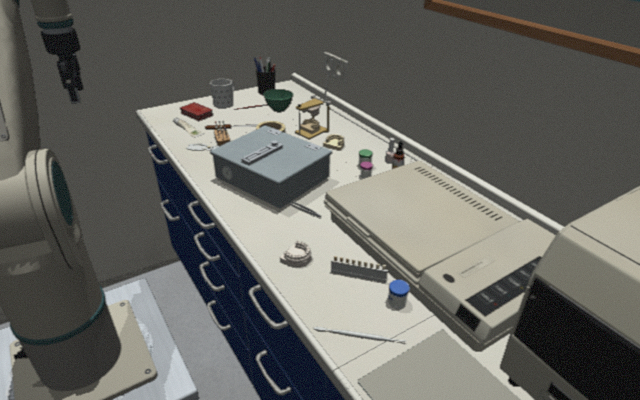

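View pics/top0.png

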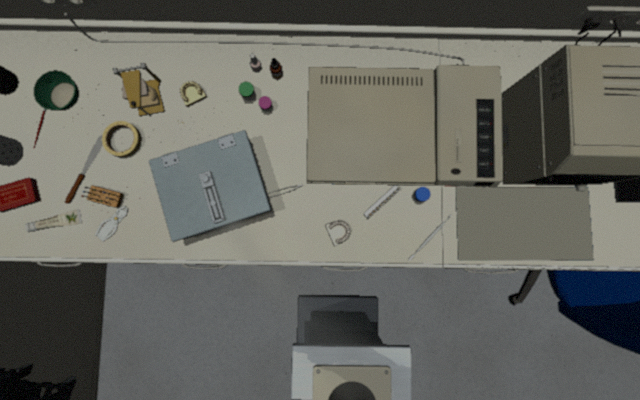

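Both views show the box: in the top view its lid corners are near (150,160), (245,131), (272,211), (173,240), with the dish from (203,172) to (217,222) and the hinges at the far edge. In the scene view the lid is around (270,155). Next I'll measure the lid.

```bash
cat > h.py <<'E'
import numpy as np, cv2
from cell import ctrl
def ray(n,uv,z):
    c=ctrl.calibration(n); R=c["R"];C=-R.T@c["t"]
    d=R.T@np.linalg.inv(c["mtx"])@[uv[0],uv[1],1.]
    return C+d*(z-C[2])/d[2]
def proj(n,X):
    c=ctrl.calibration(n); p=c["mtx"]@(c["R"]@np.asarray(X,float)+c["t"]); return p[:2]/p[2]
def save(n,name,x,y,w,h,s):
    im=ctrl.get_image(n)[:,:,::-1]; cv2.imwrite(f"pics/{name}.png",cv2.resize(im[y:y+h,x:x+w],None,fx=s,fy=s,interpolation=cv2.INTER_CUBIC)); return im
E
python3 - <<'E'
from h import *
im=np.median([ctrl.get_image("top") for _ in range(4)],0).astype(np.uint8)
print(im[190,180],im[170,240],im[240,300],im[232,200],im[238,190])
hsv=cv2.cvtColor(im,cv2.COLOR_RGB2HSV); 
m=((hsv[...,0]>85)&(hsv[...,0]<125)&(hsv[...,1]>25)&(hsv[...,2]>90)).astype(np.uint8)*255
m[:, :140]=0;m[:,285:]=0;m[:120]=0;m[250:]=0
m=cv2.morphologyEx(m,cv2.MORPH_CLOSE,np.ones((9,9)))
c=max(cv2.findContours(m,cv2.RETR_EXTERNAL,cv2.CHAIN_APPROX_NONE)[0],key=cv2.contourArea)
r=cv2.minAreaRect(c);q=cv2.approxPolyDP(c,8,True)[:,0];print(r,q)
P=np.array([ray("top",p,92) for p in c[:,0]]); 
rr=cv2.minAreaRect(P[:,:2].astype(np.float32));print(rr)
for p in q: print(p,ray("top",p,92))
a=cv2.resize(im[125:250,140:285],None,fx=4,fy=4,interpolation=cv2.INTER_CUBIC)[:,:,::-1]
s=ctrl.get_image("scene")[120:210,200:340,::-1]; s=cv2.resize(s,(580,373),interpolation=cv2.INTER_CUBIC)
cv2.imwrite("pics/a.png",a);cv2.imwrite("pics/b.png",s)
E
```

```text
[107 117 117] [110 121 121] [153 150 136] [76 82 83] [75 76 68]
((230.67575073242188, 178.2832794189453), (82.73493957519531, 55.15662384033203), 72.21611785888672) [[244 132]
 [232 148]
 [192 148]
 [241 217]
 [268 208]]
((585.0399780273438, 322.75750732421875), (214.62533569335938, 141.0158233642578), 19.492631912231445)
[244 132] [705.55458124 292.6793934   92.        ]
[232 148] [662.9250891  321.85977805  92.        ]
[192 148] [660.9084983 424.4078078  92.       ]
[241 217] [486.3124759  291.80808263  92.        ]
[268 208] [510.29173751 224.48045831  92.        ]
```

View pics/a.png

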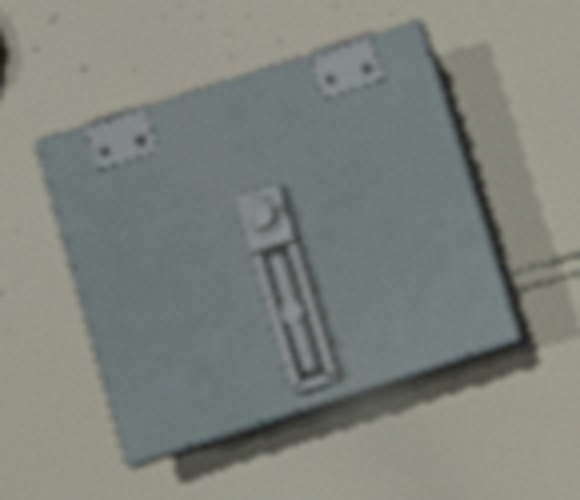

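View pics/b.png

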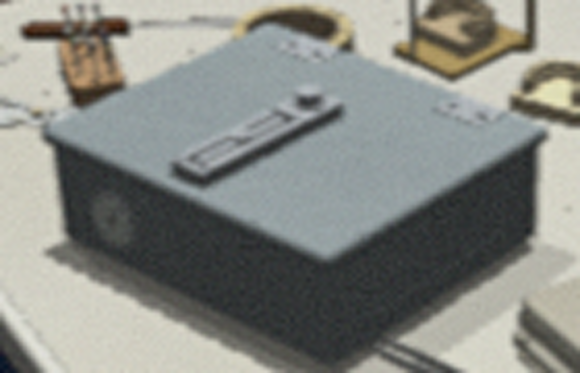

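The top crop shows the lid corners at (38,142), (420,20), (524,340), (132,467), the button at (265,213) and the stem at (293,312). In the scene crop the lid corners are at (265,27), (547,133), (325,262), (45,130) and the button cap is at (309,97).

```bash
python3 - <<'E'
from h import *
f=lambda p,s,o:((np.array(p)+.5)/s-.5+o)
A=[f(p,4,[140,125]) for p in [(38,142),(420,20),(524,340),(132,467),(265,217),(293,312)]]
B=[f(p,4.143,[200,120]) for p in [(265,27),(547,133),(325,262),(45,130)]]
bx=np.array([[110,130],[110,-130],[-110,-130],[-110,130]],float)
for n,Q in(("top",A),("scene",B)):
    P=np.array([ray(n,p,92)[:2] for p in Q[:4]]); c=P.mean(0)
    H=((P-c).T@bx); U,S,V=np.linalg.svd(bx.T@(P-c)); R=(U@V).T
    print(n,c,np.degrees(np.arctan2(R[1,0],R[0,0])),"sides",[np.linalg.norm(P[i]-P[(i+1)%4]).round(1) for i in range(4)])
    if n=="top":
        for nm,q,z in(("boss",A[4],110),("stem",A[5],100)):
            p=ray(n,q,z)[:2]; print(nm,p,R.T@(p-c))
def dlt(pa,pb):
    M=[]
    for n,p in(("top",pa),("scene",pb)):
        k=ctrl.calibration(n);Pm=k["mtx"]@np.c_[k["R"],k["t"]]; M.append((Pm,p))
    X=cv2.triangulatePoints(M[0][0],M[1][0],np.array(pa).reshape(2,1),np.array(pb).reshape(2,1))[:,0]; return X[:3]/X[3]
for i in range(4): print(dlt(A[i],B[i]))
print("cap",dlt(f((265,214),4,[140,125]),f((309,96),4.143,[200,120])))
E
```

```text
top [566.91763766 375.36398262] 19.34629536625389 sides [np.float64(255.3), np.float64(218.3), np.float64(256.7), np.float64(217.2)]
boss [579.23423013 379.59033169] [13.0212104  -0.09250005]
stem [520.77846146 362.10937783] [-47.92480651   2.77867766]
scene [563.96713369 370.65691101] 18.77975523275898 sides [np.float64(260.0), np.float64(213.5), np.float64(256.1), np.float64(208.3)]
[625.88843496 534.82506617  88.02542638]
[713.61812946 292.66115237  85.33224591]
[506.06037017 218.21473732  89.46988801]
[423.8926847  459.87902181  91.47281599]
cap [580.90143769 379.79686363 109.97375148]
```

>>> carry_out(deltas=[0,0,0,-0.039,-0.0117,0,1,0,0,0,-0.039,-0.0117,0,1,0,0,0,-0.039,-0.0117,0,1,0,0,0,-0.039,-0.0117,0,1,0,0,0,-0.039,-0.0117,0,1,0,0,0,-0.039,-0.0117,0,1,0,0,0,-0.039,-0.0117,0,1,0,0,0,-0.039,-0.0117,0,1,0,0,0,-0.039,-0.0117,0,1,0,0,0,-0.039,-0.0117,0,1,0,0,0,-0.039,-0.0117,0,1,0,0,0,-0.039,-0.0117,0,1])

```text
clock: 1.85
eef_pos: [578.6, 380.3, 209.2]
tool_rot: [3.142, -0.0, 2.897]
force: [0.7, 0.8, -0.3]
width: 0.3
gripper_force: 0.0
```

>>> carry_out(deltas=[0,0,-8.3,0,0,0.01,1,0,0,-8.3,0,0,0.01,1,0,0,-8.3,0,0,0.01,1,0,0,-8.3,0,0,0.01,1,0,0,0,0,0,0,1,0,0,0,0,0,0,1])

```text
clock: 2.6
eef_pos: [577.8, 381.0, 169.6]
tool_rot: [3.142, 0.0, -2.81]
force: [0.4, -0.8, -0.3]
width: 0.2
gripper_force: 0.0
```

>>> carry_out(deltas=[0,0,0,-0.0025,-0.0027,0.015,1,0,0,0,0,0,0.015,1,0,0,0,0,0,0.01,1,0,0,0,0,0,0.005,1,0,0,0,0,0,0,1])

```text
clock: 3.22
eef_pos: [580.5, 379.2, 123.7]
tool_rot: [-3.141, -0.001, -2.807]
force: [-0.5, 0.0, 0.5]
width: -0.0
gripper_force: 0.0
```

```bash
python3 - <<'E'
from h import *
print(ctrl.read_state()["eef_pos"],ctrl.read_state()["force"])
a=save("top","c1",150,120,130,120,4); b=save("scene","c2",200,110,140,100,4)
x=np.hstack([cv2.imread("pics/c1.png")[:400,100:],cv2.imread("pics/c2.png")[:400,:380]]);cv2.imwrite("pics/c.png",x)
print(proj("scene",ctrl.read_state()["eef_pos"]),proj("top",ctrl.read_state()["eef_pos"]))
E
```

```text
[580.53837043 379.21333576 123.68442915] [-0.51997365  0.02957243  0.50929403]
[274.09205728 138.01764663] [204.21338794 177.35036074]
```

View pics/c.png

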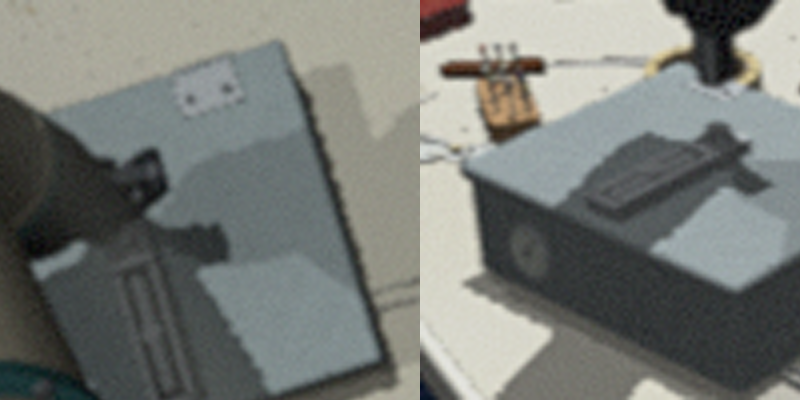

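The button shows at scene pixel ≈(274,142). The dark fingers seem to end about 8 px above the computed TCP at (274,138), so I'll zoom in to check.

```bash
python3 - <<'E'
from h import *
im=np.mean([ctrl.get_image("scene") for _ in range(4)],0).astype(np.uint8)
c=im[95:155,240:310,::-1]; c=cv2.resize(cv2.convertScaleAbs(c,alpha=1.6,beta=10),None,fx=8,fy=8,interpolation=cv2.INTER_CUBIC);cv2.imwrite("pics/d.png",c)
E
```

```text
(no output)
```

View pics/d.png

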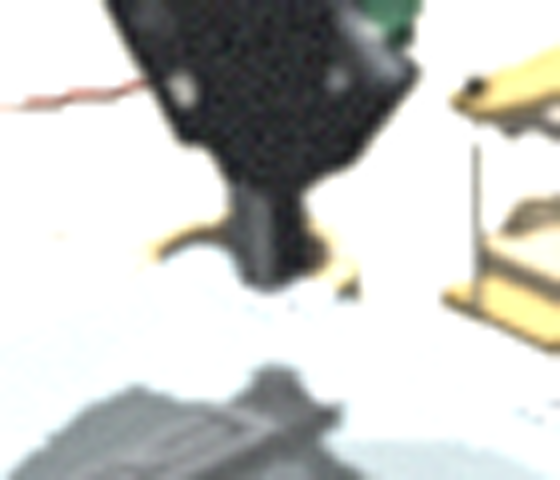

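The fingertips are at (273,131) and the button top is at (275,141). They line up sideways, and the tips are well clear of the button. I'll descend slowly and watch the force.

>>> carry_out(deltas=[0,0,0,0,0,0.002,1,0,0,0,0,0,0.002,1,0,0,0,0,0,0.001,1,0,0,0,0,0,0,1])

```text
clock: 4.03
eef_pos: [580.7, 379.2, 119.0]
tool_rot: [-3.142, -0.0, -2.807]
force: [0.7, 0.6, -0.4]
width: -0.2
gripper_force: 0.0
```

>>> carry_out(deltas=[0,0,0,0,0,0.001,1,0,0,0,0,0,0.0005,1,0,0,0,0,0,0,1])

```text
clock: 4.4
eef_pos: [580.7, 379.3, 117.6]
tool_rot: [3.142, -0.0, -2.807]
force: [-0.2, 0.2, -1.0]
width: -0.0
gripper_force: 0.0
```

>>> carry_out(deltas=[0,0,0,0,0,0.001,1,0,0,0,0,0,0.0005,1,0,0,0,0,0,0,1])

```text
clock: 4.78
eef_pos: [580.7, 379.2, 116.1]
tool_rot: [-3.142, -0.0, -2.807]
force: [0.9, -0.1, -0.2]
width: 0.1
gripper_force: 0.0
```

>>> carry_out(deltas=[0,0,0,0,0,0.001,1,0,0,0,0,0,0.0005,1,0,0,0,0,0,0,1])

```text
clock: 5.15
eef_pos: [580.7, 379.2, 114.6]
tool_rot: [-3.142, -0.0, -2.807]
force: [-0.1, -0.1, -0.5]
width: -0.1
gripper_force: 0.0
```

>>> carry_out(deltas=[0,0,0,0,0,0.001,1,0,0,0,0,0,0.0005,1,0,0,0,0,0,0,1])

```text
clock: 5.52
eef_pos: [580.7, 379.2, 113.1]
tool_rot: [-3.142, -0.0, -2.807]
force: [0.7, -0.4, -1.1]
width: -0.3
gripper_force: 0.0
```

>>> carry_out(deltas=[0,0,0,0,0,0.001,1,0,0,0,0,0,0.0005,1,0,0,0,0,0,0,1])

```text
clock: 5.9
eef_pos: [580.7, 379.2, 111.6]
tool_rot: [-3.142, -0.0, -2.807]
force: [-0.6, 0.2, -1.1]
width: 0.1
gripper_force: 0.0
```

>>> carry_out(deltas=[0,0,0,0,0,0.001,1,0,0,0,0,0,0.0005,1,0,0,0,0,0,0,1])

```text
clock: 6.28
eef_pos: [580.8, 379.2, 110.1]
tool_rot: [-3.142, -0.0, -2.807]
force: [-0.7, -1.2, -0.1]
width: -0.1
gripper_force: 0.0
```

```bash
python3 - <<'E'
from h import *
im=np.mean([ctrl.get_image("scene") for _ in range(4)],0).astype(np.uint8)
c=im[105:165,240:310,::-1]; c=cv2.resize(cv2.convertScaleAbs(c,alpha=1.2),None,fx=8,fy=8,interpolation=cv2.INTER_CUBIC);cv2.imwrite("pics/e.png",c)
s=ctrl.read_state();print(s["eef_pos"],s["force"],s["qpos"],proj("scene",s["eef_pos"]))
E
```

```text
[580.78965732 379.29521342 110.23089249] [ 0.18720958 -0.40262941  0.23710519] [-0.55700851  0.7981039  -0.11296606  1.46761219  0.10469749  0.88170595
  1.20265631] [274.31047495 142.78597569]
```

View pics/e.png

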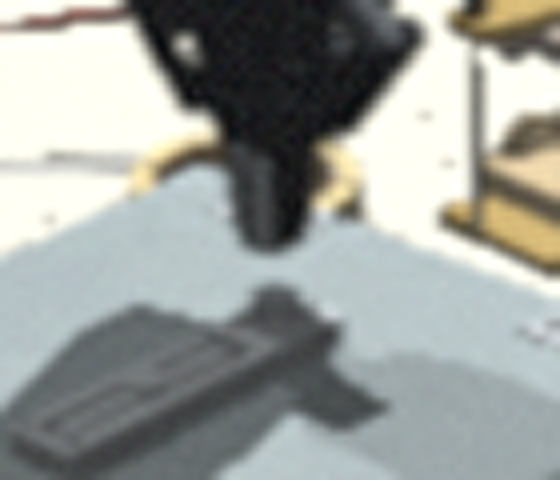

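The tips are at scene (274,136) and the button top at (274.5,141), so a gap remains. The top view will settle whether the tip is above the button or behind it.

```bash
python3 - <<'E'
from h import *
im=np.mean([ctrl.get_image("top") for _ in range(4)],0).astype(np.uint8)
c=im[140:210,165:245,::-1]; c=cv2.resize(cv2.convertScaleAbs(c,alpha=1.6),None,fx=8,fy=8,interpolation=cv2.INTER_CUBIC);cv2.imwrite("pics/f.png",c)
E
```

```text
(no output)
```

View pics/f.png

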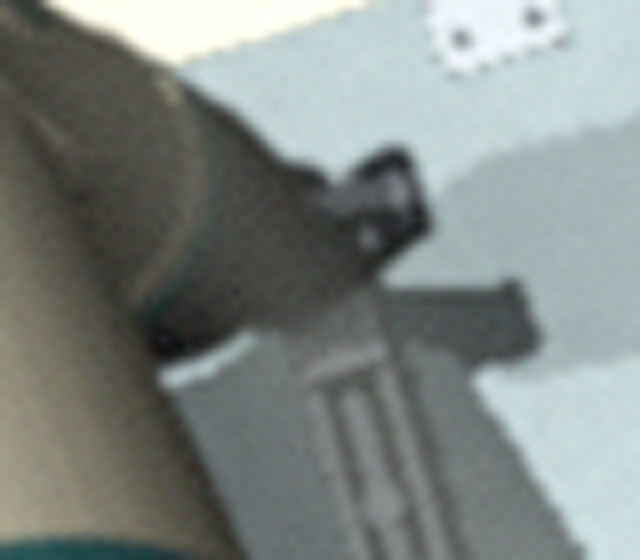

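The top view has the TCP hidden under the wrist at about (204,177). The finger's shadow line runs through the boss, so the tip is over it. I'll keep probing.

>>> carry_out(deltas=[0,0,0,0,0,0.001,1,0,0,0,0,0,0.0005,1,0,0,0,0,0,0,1])

```text
clock: 7.05
eef_pos: [580.7, 379.2, 108.6]
tool_rot: [3.142, -0.0, -2.807]
force: [-0.2, 0.7, -0.7]
width: -0.4
gripper_force: 0.0
```

>>> carry_out(deltas=[0,0,0,0,0,0.001,1,0,0,0,0,0,0.0005,1,0,0,0,0,0,0,1])

```text
clock: 7.42
eef_pos: [580.7, 379.3, 107.1]
tool_rot: [-3.142, -0.0, -2.807]
force: [-0.4, -0.1, -0.3]
width: -0.3
gripper_force: 0.0
```

>>> carry_out(deltas=[0,0,0,0,0,0.001,1,0,0,0,0,0,0.0005,1,0,0,0,0,0,0,1])

```text
clock: 7.8
eef_pos: [580.7, 379.2, 105.6]
tool_rot: [-3.142, -0.0, -2.807]
force: [0.6, 0.8, 0.1]
width: -0.0
gripper_force: 0.0
```

>>> carry_out(deltas=[0,0,0,0,0,0.001,1,0,0,0,0,0,0.0005,1,0,0,0,0,0,0,1])

```text
clock: 8.18
eef_pos: [580.7, 379.2, 104.1]
tool_rot: [3.142, -0.0, -2.807]
force: [-0.5, -0.0, -0.1]
width: -0.0
gripper_force: 0.0
```

>>> carry_out(deltas=[0,0,0,0,0,0.001,1,0,0,0,0,0,0.0005,1,0,0,0,0,0,0,1])

```text
clock: 8.55
eef_pos: [580.7, 379.2, 102.6]
tool_rot: [-3.142, -0.0, -2.807]
force: [-0.4, -0.5, 0.0]
width: 0.0
gripper_force: 0.0
```

```bash
python3 - <<'E'
from h import *
im=np.mean([ctrl.get_image("scene") for _ in range(4)],0).astype(np.uint8)
g=im.mean(2)
s=ctrl.read_state();print(s["eef_pos"],s["force"],proj("scene",s["eef_pos"]))
for u in(270,272,274,276): print(u,g[130:152,u].astype(int))
E
```

```text
[580.79925651 379.27554909 102.71408495] [ 1.32501788 -0.27751857  0.32796917] [274.44750542 145.24012803]
270 [ 49  47  47  49  53  64  75  88 125 159 163 153 147 126  85  73  88  93
  77  87  87  66]
272 [ 61  60  61  60  61  62  51  51  76 123 137  99  79  66  58  68  80 100
 100  90  69  56]
274 [ 39  34  35  40  43  40  38  41  69 106 113  83  72  64  65  70  77  92
  86  65  56  59]
276 [ 27  17  20  20  16  20  22  55 110 156 145 100  79  65  58  69  69  71
  59  57  57  58]
```

The image puts the tips about 20 mm above the reported TCP, at z≈124 against a button at ≈115. That leaves roughly 9 mm to go.

>>> carry_out(deltas=[0,0,0,0,0,0.001,1,0,0,0,0,0,0.001,1,0,0,0,0,0,0.0005,1,0,0,0,0,0,0,1])

```text
clock: 9.25
eef_pos: [580.7, 379.2, 100.1]
tool_rot: [-3.142, -0.0, -2.807]
force: [-0.3, -0.0, 0.6]
width: -0.2
gripper_force: 0.0
```

>>> carry_out(deltas=[0,0,0,0,0,0.001,1,0,0,0,0,0,0.0005,1,0,0,0,0,0,0.0005,1,0,0,0,0,0,0,1])

```text
clock: 9.75
eef_pos: [580.7, 379.2, 98.1]
tool_rot: [-3.142, -0.0, -2.807]
force: [-0.4, -0.4, 0.8]
width: -0.2
gripper_force: 0.0
```

>>> carry_out(deltas=[0,0,0,0,0,0.001,1,0,0,0,0,0,0.0005,1,0,0,0,0,0,0,1])

```text
clock: 10.12
eef_pos: [580.8, 379.2, 96.6]
tool_rot: [3.142, -0.0, -2.807]
force: [0.3, 0.1, -0.9]
width: -0.0
gripper_force: 0.0
```

>>> carry_out(deltas=[0,0,0,0,0,0.001,1,0,0,0,0,0,0.0005,1,0,0,0,0,0,0,1])

```text
clock: 10.5
eef_pos: [580.7, 379.2, 95.1]
tool_rot: [3.142, -0.0, -2.807]
force: [-0.2, -1.0, 0.8]
width: 0.0
gripper_force: 0.0
```

>>> carry_out(deltas=[0,0,0,0,0,0.001,1,0,0,0,0,0,0.0005,1,0,0,0,0,0,0,1])

```text
clock: 10.88
eef_pos: [580.7, 379.2, 93.6]
tool_rot: [-3.142, -0.0, -2.807]
force: [-0.4, 0.4, -0.2]
width: -0.3
gripper_force: 0.0
```

```bash
python3 - <<'E'
from h import *
im=np.mean([ctrl.get_image("scene") for _ in range(4)],0).astype(np.uint8)
g=im.mean(2)
s=ctrl.read_state();print(s["eef_pos"],s["force"],proj("scene",s["eef_pos"]))
for u in(270,272,274,276): print(u,g[130:152,u].astype(int))
E
```

```text
[580.76736216 379.2882258   93.71863937] [ 0.31280429 -0.29004716  0.25533626] [274.5902917  148.15412591]
270 [ 51  47  42  48  49  50  50  59  74  88  95 126 145 127  88  75  94  93
  79  90  86  65]
272 [52 59 58 62 61 62 54 54 55 55 49 58 77 66 60 67 83 97 99 91 66 56]
274 [27 29 35 40 41 39 40 44 42 42 46 60 62 64 63 68 74 76 75 63 56 57]
276 [17 17 18 23 20 18 17 23 13 21 48 72 76 63 59 67 71 69 63 56 58 61]
```

>>> carry_out(deltas=[0,0,0,0,0,0.0005,1,0,0,0,0,0,0.0005,1,0,0,0,0,0,0.0005,1,0,0,0,0,0,0,1])

```text
clock: 11.58
eef_pos: [580.8, 379.2, 92.2]
tool_rot: [3.142, -0.0, -2.807]
force: [1.0, 0.1, 0.5]
width: -0.2
gripper_force: 0.1
```

>>> carry_out(deltas=[0,0,0,0,0,0.0005,1,0,0,0,0,0,0.0005,1,0,0,0,0,0,0.0005,1,0,0,0,0,0,0,1])

```text
clock: 12.08
eef_pos: [580.8, 379.3, 91.2]
tool_rot: [3.142, 0.0, -2.807]
force: [-1.0, -0.9, 6.0]
width: -0.0
gripper_force: 2.6
```

>>> carry_out(deltas=[0,0,0,0,0,0.0005,1,0,0,0,0,0,0.0005,1,0,0,0,0,0,0,1])

```text
clock: 12.45
eef_pos: [580.8, 379.3, 90.2]
tool_rot: [3.142, 0.0, -2.807]
force: [-1.4, -1.1, 5.4]
width: -0.1
gripper_force: 2.5
```

>>> carry_out(deltas=[0,0,0,0,0,0.0005,1,0,0,0,0,0,0.0005,1,0,0,0,0,0,0,1])

```text
clock: 12.82
eef_pos: [580.8, 379.3, 89.0]
tool_rot: [3.142, 0.0, -2.807]
force: [-1.3, -0.4, 3.5]
width: -0.5
gripper_force: 1.5
```

```bash
python3 - <<'E'
from h import *
im=np.mean([ctrl.get_image("scene") for _ in range(4)],0).astype(np.uint8)
c=im[115:175,235:305,::-1]; c=cv2.resize(cv2.convertScaleAbs(c,alpha=1.2),None,fx=8,fy=8,interpolation=cv2.INTER_CUBIC);cv2.imwrite("pics/g.png",c)
s=ctrl.read_state();print(s["eef_pos"],s["force"])
E
```

```text
[580.77988819 379.29910658  88.66599968] [-1.2072356  -1.29112788  2.87431549]
```

View pics/g.png

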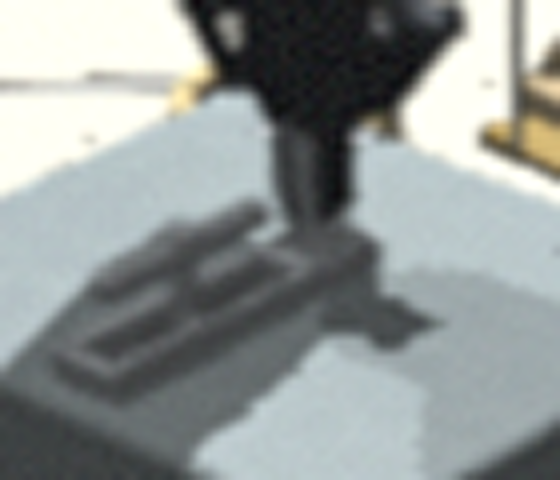

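The handle has sprung out. In the crop the bar runs from (105,283) to (262,212), raised clear of the dish. I'll check its position with rays at z=125 and lift off the button.

>>> carry_out(deltas=[0,0,0,0,0,-0.01,1,0,0,0,0,0,-0.013,1,0,0,0,0,0,-0.013,0,0,0,0,0,0,-0.006,-1,0,0,0,0,0,0,-1])

```text
clock: 13.65
eef_pos: [581.1, 379.5, 131.5]
tool_rot: [3.141, 0.001, -2.807]
force: [0.7, -0.3, -0.1]
width: 54.4
gripper_force: 0.0
```

```bash
python3 - <<'E'
from h import *
a=np.radians(19.2);R=np.array([[np.cos(a),-np.sin(a)],[np.sin(a),np.cos(a)]])
for p in((105,283),(262,212)):
    q=(np.array(p)+.5)/8-.5+[235,115]; X=ray("scene",q,125)[:2]; print(X,R.T@(X-[566,374]))
for n in("scene","top"): print(n,proj(n,[518.8,357.5,125]))
s=ctrl.read_state();print(s["eef_pos"],s["force"],s["width"],R.T@(s["eef_pos"][:2]-[566,374]))
E
```

```text
[489.47163841 352.22297566] [-79.43331331   4.60191846]
[556.39664827 371.7399469 ] [-9.81243454  1.02388134]
scene [257.00578126 146.45702151]
top [211.92591818 202.70057985]
[581.10954351 379.49357589 131.5120146 ] [ 0.70562105 -0.281175   -0.12858296] 54.42427078385523 [16.07574974  0.21897835]
```

>>> carry_out(deltas=[0,0,0,0.02,0.001,0,-1,0,0,0,0.025,0,0,-1,0,0,0,0.02,0,0,-1,0,0,0,0,0,0.008,-1,0,0,0,0,0,0.015,-1,0,0,0,0,0,0.011,-1,0,0,0,0,0,0.008,-1,0,0,0,0,0,0,-1])

```text
clock: 14.65
eef_pos: [518.7, 358.5, 87.6]
tool_rot: [-3.141, -0.002, -2.807]
force: [-1.1, -0.9, -0.1]
width: 85.8
gripper_force: 0.0
```

```bash
python3 - <<'E'
from h import *
im=np.mean([ctrl.get_image("scene") for _ in range(3)],0).astype(np.uint8)
c=im[100:180,215:305,::-1]; c=cv2.resize(cv2.convertScaleAbs(c,alpha=1.6),None,fx=7,fy=7,interpolation=cv2.INTER_CUBIC);cv2.imwrite("pics/i.png",c)
E
```

```text
(no output)
```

View pics/i.png

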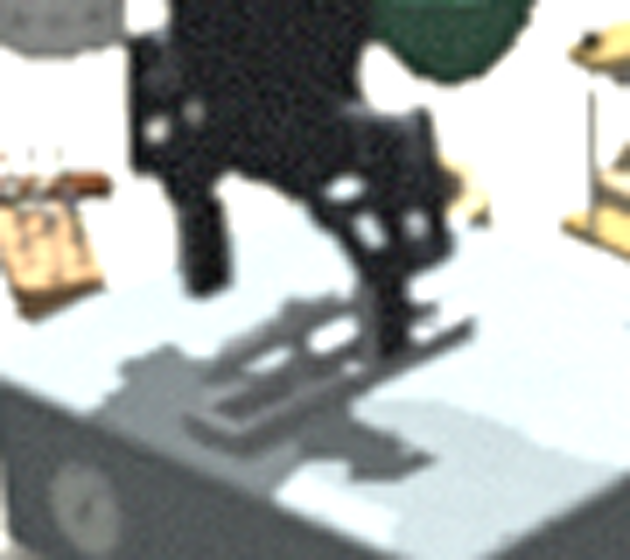

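The fingers straddle the bar near its middle: tips at (205,295) and (395,355), bar from (215,365) to (355,310). Their height is about right, so I'll go 2 mm lower and close.

>>> carry_out(deltas=[0,0,0,0,0,0.002,0,0,0,0,0,0,0,1,0,0,0,0,0,0,1,0,0,0,0,0,0,1,0,0,0,0,0,0,1,0,0,0,0,0,0,1,0,0,0,0,0,0,1])

```text
clock: 15.68
eef_pos: [519.2, 358.7, 86.9]
tool_rot: [-3.141, 0.0, -2.807]
force: [0.6, -1.0, 3.4]
width: 9.8
gripper_force: 58.5
```

>>> carry_out(deltas=[0,0,0,0,0,-0.001,1,0,0,0,0,0,0,1])

```text
clock: 15.92
eef_pos: [519.0, 358.6, 87.1]
tool_rot: [-3.141, -0.0, -2.807]
force: [1.3, -1.3, -3.7]
width: 9.6
gripper_force: 58.4
```

```bash
python3 - <<'E'
from h import *
im=np.mean([ctrl.get_image("scene") for _ in range(4)],0).astype(np.uint8);g=im.mean(2).astype(int)
s=ctrl.read_state();print(s["eef_pos"],s["force"],s["torque"],s["width"],s["gripper_force"],proj("scene",s["eef_pos"]))
print(g[132:160,240:276])
E
```

```text
[519.02693477 358.61598015  87.16181114] [ 1.87041228 -0.71693929 -5.80911908] [-0.04740616 -0.45785417  0.03869743] 9.444016250706678 58.3519184589386 [257.87485655 158.88645604]
[[215 210 176 ... 166 185 170]
 [214 217 193 ... 179 183 163]
 [214 215 208 ... 156 163 180]
 ...
 [ 91  92  88 ... 143 142 143]
 [ 88  89  88 ... 138 139 139]
 [ 84  79  76 ... 138 141 139]]
```

>>> carry_out(deltas=[0,0,0,0,0,0.0006,1,0,0,0,0,0,0,1,0,0,0,0,0,0,1])

```text
clock: 16.5
eef_pos: [519.1, 358.7, 87.1]
tool_rot: [-3.141, -0.0, -2.807]
force: [1.5, -0.7, -3.3]
width: 9.9
gripper_force: 58.5
```

>>> carry_out(deltas=[0,0,5,0,0,0,1,0,0,6,0,0,0,1,0,0,6,0,0,0,1,0,0,6,0,0,0,1,0,0,6,0,0,0,1,0,0,0,0,0,0,1])

```text
clock: 17.25
eef_pos: [519.0, 359.5, 87.1]
tool_rot: [3.141, 0.0, 2.972]
force: [2.2, -0.6, -3.9]
width: 10.0
gripper_force: 58.7
```

```bash
python3 - <<'E'
from h import *
s=ctrl.read_state();print(s["eef_pos"],s["force"],s["torque"],s["width"],s["tool_rot"])
E
```

```text
[519.01471359 359.45072377  87.14064919] [ 2.20560136 -0.64459182 -3.9111096 ] [-0.00538637 -0.36926978  0.15910841] 9.964772036600838 [3.14112939e+00 4.66324163e-04 2.97218959e+00]
```

>>> carry_out(deltas=[0,0,7,0,0,0,1,0,0,7,0,0,0,1,0,0,7,0,0,0,1,0,0,7,0,0,0,1,0,0,7,0,0,0,1,0,0,6,0,0,0,1,0,0,6,0,0,-0.001,1,0,0,6,0,0,-0.001,1,0,0,4,0,0,-0.001,1,0,0,0,0,0,0,1])

```text
clock: 18.5
eef_pos: [521.4, 360.9, 91.8]
tool_rot: [3.135, -0.002, 1.978]
force: [5.9, 2.7, 3.9]
width: 10.0
gripper_force: 59.3
```

```bash
python3 - <<'E'
from h import *
s=ctrl.read_state();print(s["eef_pos"],s["force"],s["torque"],s["width"],s["tool_rot"],s["qpos"])
E
```

```text
[521.35020567 360.93900845  91.77558915] [5.8626424  2.6530142  3.85769914] [ 0.46193507 -0.91478437  0.10088912] 10.020539877550126 [ 3.13544670e+00 -1.54338705e-03  1.97784584e+00] [-0.83467297  0.76294434  0.31132356  1.67999482 -0.31889676  0.74244996
  0.03816134]
```

The handle has turned about 1.5 rad and the lid has popped: the tool rose 4.7 mm. I'll lift along the hinge arc with the tool tilting along, starting with a short stretch to check forces.

>>> carry_out(deltas=[2,0,0,0,0.0015,0,1,0,0,4,0,0,0,1,2,0,0,0,0.0008,-0.0056,1,2,0,0,0,0.0008,-0.0056,1,2,0,0,0,0.0008,-0.0056,1,2,0,0,0,0.0008,-0.0056,1,0,0,0,0,0,0,1])

```text
clock: 19.38
eef_pos: [522.7, 361.2, 111.6]
tool_rot: [-2.961, 0.001, 1.908]
force: [-5.3, -0.3, 2.5]
width: 9.5
gripper_force: 59.7
```

```bash
cat > st.py <<'E'
from h import *
from scipy.spatial.transform import Rotation as Ro
s=ctrl.read_state();R=Ro.from_euler("xyz",s["tool_rot"]).as_matrix()
a=np.radians(19.2);B=np.array([[np.cos(a),-np.sin(a),0],[np.sin(a),np.cos(a),0],[0,0,1]])
p=B.T@(s["eef_pos"]-[566,374,80])-[110,0,0]
print("rel hinge",p.round(1),"tool xyz in box\n",(B.T@R).round(3),"\nF tool",(R.T@s["force"]).round(1),"F box",(B.T@s["force"]).round(1),"T",s["torque"].round(2),"w",s["width"],s["qpos"].round(2))
E
python3 st.py
```

```text
rel hinge [-155.1    2.2   31.6] tool xyz in box
 [[-0.002  0.984 -0.179]
 [ 1.     0.002 -0.001]
 [-0.001 -0.179 -0.984]] 
F tool [ 1.5 -5.5 -1.5] F box [-5.1  1.5  2.5] T [-0.03  0.81  0.1 ] w 9.52096904668932 [-0.8   0.83  0.33  1.46 -0.32  1.08 -0.03]
```

>>> carry_out(deltas=[2,0,0,0,-0.0003,-0.0056,1,2,0,0,0,0.0002,-0.0056,1,2,0,0,0,0.0002,-0.0056,1,2,0,0,0,0.0003,-0.0056,1,2,0,0,0,0.0003,-0.0056,1,2,0,0,0,0.0003,-0.0056,1,0,0,0,0,0,0,1])

```text
clock: 20.25
eef_pos: [532.2, 364.5, 143.7]
tool_rot: [-2.753, 0.001, 1.907]
force: [-5.8, -0.9, 1.0]
width: 9.7
gripper_force: 59.6
```

```bash
python3 st.py; python3 - <<'E'
from h import *
# lid angle from image: front-edge pixel prediction vs darkness is not needed; save a frame
save("scene","j",190,60,150,130,4)
E
```

```text
rel hinge [-145.1    2.2   63.7] tool xyz in box
 [[-0.001  0.925 -0.379]
 [ 1.     0.001 -0.001]
 [-0.001 -0.379 -0.925]] 
F tool [ 1.1 -5.7  1.2] F box [-5.7  1.1  1. ] T [0.08 0.63 0.03] w 9.70426941905127 [-0.73  0.95  0.31  1.15 -0.31  1.47 -0.06]
```

```bash
python3 - <<'E'
import numpy as np
def eef(t,f): return np.array([-160*np.cos(t)+45*np.sin(t)-38*np.sin(f),160*np.sin(t)+45*np.cos(t)-38*np.cos(f)])
th=.37;f=.389;p=eef(th,f);print(p)
for i in range(11):
    t2=th+np.radians(2);f2=f+np.radians(.9);q=eef(t2,f2);d=q-p
    ty=np.array([np.cos(f),-np.sin(f)]);tz=np.array([-np.sin(f),-np.cos(f)])
    print(round(d@ty,2),round(d@tz,2),end=" | "); th,f,p=t2,f2,q
print(th,f,p)
E
```

```text
[-147.31168687   64.65222581]
0.97 -5.59 | 1.07 -5.56 | 1.18 -5.53 | 1.28 -5.49 | 1.39 -5.46 | 1.49 -5.42 | 1.6 -5.38 | 1.7 -5.33 | 1.8 -5.29 | 1.9 -5.24 | 2.0 -5.19 | 0.7539724354387528 0.5617875959474389 [-106.0743518   110.17072388]
```

>>> carry_out(deltas=[0.9,0,0,0,0.001,-0.0056,1,0.9,0,0,0,0.0011,-0.0056,1,0.9,0,0,0,0.0012,-0.0055,1,0.9,0,0,0,0.0013,-0.0055,1,0.9,0,0,0,0.0014,-0.0055,1,0,0,0,0,0,0,1])

```text
clock: 21.05
eef_pos: [546.8, 369.6, 166.7]
tool_rot: [-2.671, 0.001, 1.907]
force: [-6.8, -1.1, -0.3]
width: 9.4
gripper_force: 60.3
```

```bash
python3 st.py
```

```text
rel hinge [-129.5    2.2   86.7] tool xyz in box
 [[-0.001  0.892 -0.453]
 [ 1.     0.    -0.001]
 [-0.001 -0.453 -0.892]] 
F tool [ 1.2 -5.9  3.4] F box [-6.7  1.2 -0.3] T [-0.21  1.26  0.05] w 9.41402126429641 [-0.69  1.01  0.31  0.96 -0.32  1.67 -0.08]
```

>>> carry_out(deltas=[0.6,0,0,0,0.0017,-0.0054,1,0.6,0,0,0,0.0018,-0.0054,1,0.6,0,0,0,0.0019,-0.0053,1,0.6,0,0,0,0.002,-0.0053,1,0.6,0,0,0,0.0021,-0.0052,1,0.6,0,0,0,0.0022,-0.0052,1,0.6,0,0,0,0.0023,-0.0051,1,0,0,0,0,0,0,1])

```text
clock: 22.05
eef_pos: [573.4, 378.8, 192.7]
tool_rot: [-2.592, 0.001, 1.906]
force: [-10.1, -3.6, 0.4]
width: 9.9
gripper_force: 72.2
```

```bash
python3 st.py
```

```text
rel hinge [-101.4    2.1  112.7] tool xyz in box
 [[-0.     0.853 -0.523]
 [ 1.    -0.    -0.001]
 [-0.001 -0.523 -0.853]] 
F tool [-0.  -9.3  5.3] F box [-10.7  -0.    0.4] T [-0.85  2.64 -0.04] w 9.929271126665723 [-0.64  1.13  0.29  0.66 -0.33  1.93 -0.13]
```

>>> carry_out(deltas=[0,0,0,0,0,0,0.6,0,0,0,0,0,0,0.2,0,0,0,0,0,0,-0.2,0,0,0,0,0,0,-0.2])

```text
clock: 22.55
eef_pos: [578.6, 379.8, 193.0]
tool_rot: [-2.607, 0.002, 1.905]
force: [0.0, -0.4, 0.5]
width: 51.1
gripper_force: 0.0
```

```bash
python3 st.py
```

```text
rel hinge [-96.2   1.3 113. ] tool xyz in box
 [[ 0.001  0.861 -0.509]
 [ 1.    -0.002 -0.002]
 [-0.002 -0.509 -0.861]] 
F tool [-0.3 -0.3 -0.4] F box [-0.1 -0.3  0.5] T [ 0.15 -0.47  0.01] w 51.05850298426325 [-0.64  1.12  0.29  0.65 -0.33  1.92 -0.13]
```

Released with no contact force. Now I'll retreat along the tool axis.

>>> carry_out(deltas=[0,0,0,0,-0.001,-0.006,-0.2,0,0,0,0,-0.003,-0.01,-0.2,0,0,0,0,-0.003,-0.012,-0.2,0,0,0,0,-0.004,-0.012,-0.2,0,0,0,0,-0.008,-0.015,-0.2,0,0,0,0,-0.008,-0.015,-0.2,-2,0,0,0,-0.008,-0.015,-0.2,0,0,0,0,0,0,-0.2])

```text
clock: 23.55
eef_pos: [575.5, 376.4, 277.4]
tool_rot: [-2.666, -0.003, 1.903]
force: [1.4, 0.0, -0.6]
width: 51.3
gripper_force: 0.0
```

```bash
python3 st.py; python3 - <<'E'
from h import *
# lid check: lid plane at th; project T-bar ends and lid front corners, sample brightness
a=np.radians(19.2);B=np.array([[np.cos(a),-np.sin(a)],[np.sin(a),np.cos(a)]])
im=np.mean([ctrl.get_image("top") for _ in range(4)],0).astype(np.uint8)
cv2.imwrite("pics/k.png",im[:,:,::-1])
def w(x,y,z): return np.r_[B@[x,y]+[566,374],z]
for t in (.6,.7,.785,.85):
    for y in(130,-130):
        X=[110-220*np.cos(t)+12*np.sin(t),80+220*np.sin(t)+12*np.cos(t)]
        print(t,y,proj("top",w(X[0],y,X[1])).round(1),proj("scene",w(X[0],y,X[1])).round(1))
g=cv2.cvtColor(im,cv2.COLOR_RGB2GRAY)
sc=np.mean([ctrl.get_image("scene") for _ in range(4)],0).astype(np.uint8); cv2.imwrite("pics/l.png",sc[:,:,::-1])
o=cv2.imread("pics/scene0.png")[:,:,::-1]
d=(np.abs(sc.astype(int)-o).sum(2)>90).astype(np.uint8)
print("changed rows/cols near box right corner", [np.where(d[:,u])[0][[0,-1]].tolist() for u in range(230,340,10) if d[:,u].any()])
E
```

```text
rel hinge [-100.2   -0.8  197.4] tool xyz in box
 [[ 0.003  0.889 -0.457]
 [ 1.    -0.002  0.004]
 [ 0.003 -0.457 -0.889]] 
F tool [-0.4  1.5 -0.1] F box [ 1.4 -0.4 -0.6] T [ 0.13 -0.44 -0.01] w 51.26633008551579 [-0.55  1.   -0.05  0.64 -0.08  1.96 -0.27]
0.6 130 [145.6 224.5] [215.7 103.9]
0.6 -130 [259.  187.8] [289.1 131. ]
0.7 130 [140.3 218. ] [219.1  96.3]
0.7 -130 [255.9 180.8] [292.9 122.5]
0.785 130 [135.8 211.8] [222.4  90.2]
0.785 -130 [253.1 174.1] [296.5 115.6]
0.85 130 [132.3 206.6] [225.1  85.7]
0.85 -130 [250.8 168.6] [299.4 110.6]
changed rows/cols near box right corner [[93, 236], [97, 224], [101, 219], [49, 212], [28, 211], [3, 212], [5, 215], [0, 199], [133, 164], [138, 186], [148, 154]]
```

The lid's front edge is in the picture where a 0.78 rad opening puts it, and the gripper is about 60 mm clear of the bar. I'll hand in.

```bash
python3 -c "
from cell import ctrl
print(ctrl.finish_job())"
```

```text
the job is handed in; nothing more can be done
None
```

I pressed the button, turned the T-handle about 1.5 rad, raised the lid to about 0.78 rad (45°) where it stayed on its stay with the gripper clear, and handed the job in at about 24 s; the hand-in gave no verdict, and I did not re-measure the other objects at the end.

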